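# Draw the clogged filter cassette from the soldering bench's fume extractor

## Task

The filter of the fume extractor on the goldsmith's bench is full. Switch the extractor off at its rocker switch, then squeeze the filter cassette's two opposed side catches together between the fingers and draw the cassette straight up out of its well. Finish while still holding it by the squeezed catches, upright and still over the extractor with its underside at least 5 cm above the housing, so that I can slip a bag over it; leave the other things on the bench where they are.

Things in the scene. Friction and masses are not known exactly. Their poses are not given: they have to be found in the camera images.
- extractor: Fume extractor: grey steel box fixed to the bench, 200 mm (its x) by 240 mm (its y), flat top plate 120 mm above the bench. Origin: centre of its underside. Its -x side is the louvred inlet, facing the soldering board. In its top: filter well at (-30, +30) mm, rocker switch at (-30, -85) mm, and on the +x half an exhaust guard and a speed knob, at most 13 mm high (leave them).
- well (a point): Centre of the mouth of the filter well, level with the top plate; axes as the extractor's. The well is a slot 59 x 143 mm (x, y), 90 mm deep. The catches hook under its long edges: the cassette cannot be pulled out until both are pressed in, and drawn up 90 mm it is free.
- cassette: Filter cassette, off-white plastic frame with pleated paper, 52 (x) x 140 (y) x 128 mm tall, 0.25 to 0.5 kg. Origin: centre of its underside; axes as the extractor's. Starts fully home on the well's floor, 30 mm above the bench, with 1 mm of play, its grip head 38 mm out of the top plate, a black catch pad midway on each long side (-x, +x) of the head.
- catch_front_pad (a point): Centre of the outer face of the catch pad on the cassette's -x side; push it to +x. Face 34 mm long (y), 26 mm high, 33 mm from the cassette's middle plane, 23 mm above the top plate. The pads measure 66 mm over both faces, 54 mm fully pressed. Head and flange beside a pad stand out from 24 mm off its middle in y, so keep fingers within 12 mm of the middle.
- catch_rear_pad (a point): The same on the cassette's +x side; push it towards -x.
- catch_front (a joint): How far the front catch is pressed in, m: 0 out (hooked), 0.006 fully in. Sprung: 4 N to start, 10 N fully in. Its hook is clear of the well's edge from 0.0035 with the cassette central, from 0.005 in any case. A grip of 20 to 40 N presses both catches fully and carries the cassette.
- catch_rear (a joint): The same for the rear catch.
- rocker_end (a point): Point on top of the rocker switch's outer end (extractor's -y end, away from the cassette), 15 mm from the pivot. Black rocker, 22 mm (x) by 38 mm (y), pivoting about the extractor's x. V-shaped: while on, this end slopes up to 13 mm above the plate; pressed down 5 mm with 3 to 6 N until its top lies level, 8 mm above the plate, it is off and stays so.
- rocker (a joint): Angle of the rocker switch in rad: 0 on (outer end up), 0.35 off (outer end fully down).
- solder_board: Bystander: white soldering board 120 x 160 x 12 mm with a black charcoal block on it (40 mm tall over all), in front of the inlet. Origin: centre of its underside.
- jar: Bystander: glass jar with a knobbed glass lid, 94 mm across, 117 mm tall. Origin: centre of its underside.
- carton: Bystander: cardboard carton of the new filter, 100 x 150 x 62 mm. Origin: centre of its underside.
- hammer: Bystander: small hammer with wooden handle, 240 mm long, lying beyond the soldering board. Origin: middle of its length, on the bench.

How it is judged:
By the outcome, as a careful person would: the job done as asked, in the order asked, and still so for the second after the job is handed in, while the arm keeps its last pose, push and grip.
It also fails if it takes over 48 s, if anything falls off the work surface, if the arm or the gripper's body presses on something with over 40 N, if the wrist force passes 120 N, or if a joint passes its speed limit or range.

## Robot

A 7-joint arm with a two-finger parallel gripper is mounted at the origin on the work surface. World frame = base frame: x ahead of the robot, y to its left, z up, the work surface at z = 0. Lengths are in m, angles in rad, forces in N, time in s.
With the tool pointing down it reaches from about 0.425 to 0.925 m from the base axis. Payload 6.8 kg.
Tool frame: the origin (TCP) lies on the centre line of the jaws, within the pads' length; the fingertips stand 17 mm ahead of it and the grasp point (between the pads) lies 2 mm behind it; z points along the fingers, x is the direction in which the jaws open and shut, and the axes are right-handed (so a half turn about z gives the same grasp; the last joint's range is limited). The gripper opens to 85 mm and grips with 20 to 120 N. Pads are 22 mm wide; open, the fingers measure 114 mm over their backs; the gripper's body (76 mm by 85 mm) begins 54 mm behind the grasp point. The pads swing forward as they close: fully open they stand 13 mm farther back than shut.
Start: joints at [1.016, 0.477, 0.022, 1.555, -0.011, 1.109, -0.083], TCP at [0.292, -0.609, 0.248] pointing down, gripper open.
Joint ranges: [-2.96, 2.96], [-0.34, 2.1], [-1.41, 1.46], [0.24, 2.44], [-1.37, 4.51], [0.17, 1.92], [-2.96, 2.96]. Speed limits (rad/s): [2.39, 2.39, 3.14, 3.14, 3.14, 3.14, 3.14].

## Interface

Orientations are given as a rotation vector (axis times angle).
In Python, from bench import r gives the robot as it stands.
- The arm moves only by the tool arm_command, never from a script. Its argument "increments" is a list of rows, each a list of 3 entries, a list of its own where there are three numbers: the shift along the world's x, y, z in m, then the turn, a rotation vector about the world's x, y, z in rad, then the opening in per cent of the stroke, from 0 (shut) to 100 (fully open). A call has 1 to 10 rows; each row is the pose to reach, as a shift and turn from the pose commanded when the call began; what a row does not reach only later rows make up. A row lasts 1/10 s, in which the tool goes at most 50 mm and 8.59 degrees, less where a joint would pass 70% of its speed; a pose out of reach is approached as far as the arm can. A call with a gripper value outside its range is refused whole. The fingers move at their own pace and stop on an object; "newtons" is the grip in N (left out, the last holds). Time passes only in rows, so rows that repeat a pose let the fingers close. It gives the time, the measured TCP pose, the force and the opening at its end, in the units of the state.
- r.get_obs(): the state, without advancing time (a new reading comes with each control period).
- r.grab_frame(name): name is "scene" or "top"; returns the picture (480x640x3 uint8, blue, green, red); there is no depth.
- r.camera_model(name): a dict with "camera_matrix" (3x3 intrinsics, pixels), "camera_from_world" (4x4, takes a point from world to camera coordinates). Camera axes: x right, y down, z forward; pixel columns grow to the right and rows downward; lengths in m; the calibration is good to about 2 mm. A picture is of the moment at which its call begins. camera_model takes no time and is no camera call.
- r.hand_in(): hands the job in, once; it reports no verdict.
The state is a dict: "clock": time; "joints": joint angles; "qvel": joint speeds; "tau": joint torques, N m; "tcp_pos": TCP position; "orientation": TCP orientation; "contact_force": force on the tool from outside, world axes, zero at the start; "moment": the same for the moment, N m; "grip_width": finger opening in m.
Only numpy, scipy, OpenCV 4.12 (cv2) and the standard library are available. Lean on these libraries where they do the work, as an engineer would, in place of code of your own. Each camera call takes 0.05 s, during which the arm holds its last target. There are 200 camera calls.

## Working session

There is one attempt and no reset: what is moved stays moved. The work goes in short steps, Python scripts to look and compute and a tool call to move; the robot and the scene stay as the last step left them, time stands still between calls to the robot, and variables do not carry over. Pictures are saved under pics/ and viewed, about 8 in all and at most 12, crops included, and the job is handed in when it is done.

Besides the shell and the picture viewer there is one more tool, called as name(argument=value, ...), one argument or row to a line, values as JSON. arm_command: Moves the arm, as the interface text tells. Its arguments: {"type":"object","properties":{"increments":{"type":"array","items":{"type":"array"}},"newtons":{"type":"number"}},"required":["increments"]}

```bash
mkdir -p pics; python3 - <<'E'
from bench import r
import cv2
for n in("scene","top"):
    cv2.imwrite(f"pics/{n}0.png",r.grab_frame(n)); m=r.camera_model(n); print(m["camera_matrix"],m["camera_from_world"])
o=r.get_obs(); print(o)
E
```

```text
[[541.70900795   0.         323.7630445 ]
 [  0.         541.70900795 243.03520631]
 [  0.           0.           1.        ]] [[ 0.55169324  0.83390201  0.01555685 -0.36383233]
 [ 0.63436738 -0.40742937 -0.65694698 -0.26657524]
 [-0.54149109  0.37230196 -0.75377626  1.39307763]
 [ 0.          0.          0.          1.        ]]
[[446.76089206   0.         320.39219085]
 [  0.         446.76089206 240.3368765 ]
 [  0.           0.           1.        ]] [[-0.00455997 -0.99987901  0.01487213  0.04711168]
 [-0.98627123  0.00204191 -0.16512086  0.57053867]
 [ 0.16507051 -0.0154209  -0.9861612   0.89098393]
 [ 0.          0.          0.          1.        ]]
{'clock': 0.1, 'joints': array([ 1.01589342,  0.47771072,  0.02236327,  1.55636326, -0.0114934 ,
        1.10929093, -0.08308218]), 'qvel': array([-1.29615282e-04,  8.54457891e-04, -1.69513274e-04, -1.25335823e-03,
       -1.46803997e-03,  3.52587419e-05,  1.61145676e-03]), 'tau': array([ 3.01744672e-03, -5.97762966e+01,  1.61294080e+00, -2.81959516e+01,
        1.27173439e-02,  4.97447400e-03, -2.68329188e-05]), 'tcp_pos': array([ 0.29141553, -0.60828867,  0.24742331]), 'orientation': array([-2.65776882e+00,  1.67364740e+00,  2.28973533e-03]), 'contact_force': array([0.69811718, 0.3502981 , 0.42163561]), 'moment': array([-0.04120944,  0.00164487,  0.0147024 ]), 'grip_width': 0.08515769342869761}
```

View pics/top0.png

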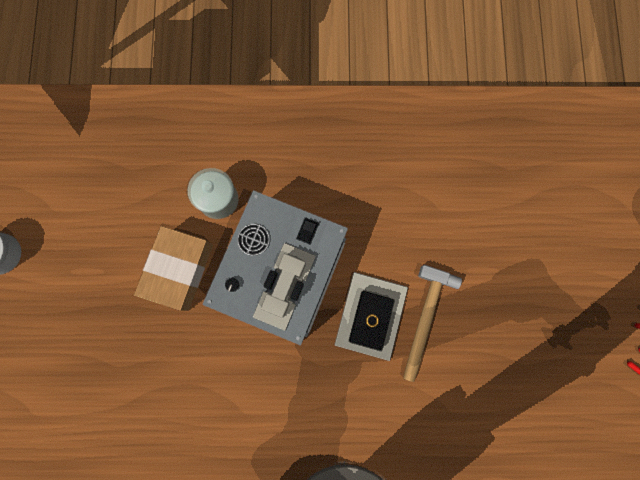

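View pics/scene0.png

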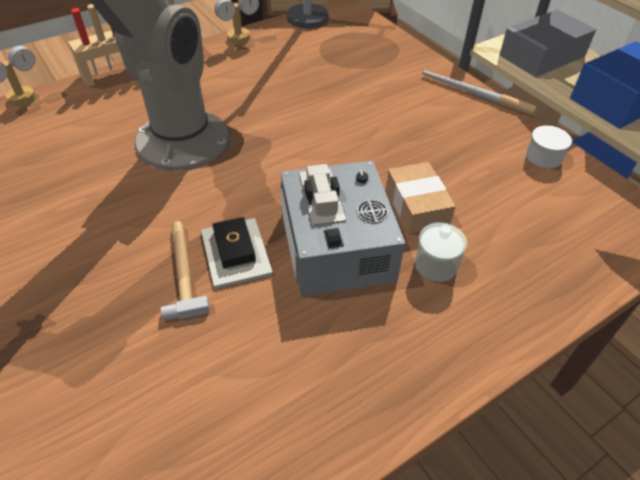

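The top view shows the extractor plate with corners near (253,191), (347,229), (300,345) and (205,303). The rocker is at (308,230), the cassette head near (285,285), and the pads near (271,281) and (297,290). The board lies right of the extractor (its -x side), with the jar and carton on the left. The scene view agrees.

```bash
cat > h.py <<'E'
import numpy as np, cv2
from bench import r
def ray(n,uv,z):
    m=r.camera_model(n);K=m["camera_matrix"];T=m["camera_from_world"];R=T[:3,:3];c=-R.T@T[:3,3]
    d=R.T@np.linalg.solve(K,[uv[0],uv[1],1.]); return c+d*(z-c[2])/d[2]
def proj(n,p):
    m=r.camera_model(n);q=m["camera_from_world"]@np.append(p,1);q=m["camera_matrix"]@q[:3];return q[:2]/q[2]
def ext(c,yaw,p):  # extractor coords (m) -> world
    C,S=np.cos(yaw),np.sin(yaw); return np.array([c[0]+C*p[0]-S*p[1],c[1]+S*p[0]+C*p[1],p[2]])
E
python3 - <<'E'
from h import *
im=cv2.imread("pics/top0.png"); hsv=cv2.cvtColor(im,cv2.COLOR_BGR2HSV)
roi=np.zeros(im.shape[:2],np.uint8); cv2.fillPoly(roi,[np.array([(250,184),(355,226),(304,352),(198,305)])],255)
print(hsv[215,280],hsv[320,240],hsv[350,300-5],hsv[250,338])
grey=((hsv[...,1]<75)&(hsv[...,2]>85)&(roi>0)).astype(np.uint8)*255
n,l,s,_=cv2.connectedComponentsWithStats(grey); k=1+s[1:,4].argmax()
pts=cv2.findNonZero((l==k).astype(np.uint8)); rect=cv2.minAreaRect(pts)
bx=cv2.boxPoints(rect); W=np.array([ray("top",p,.12) for p in bx]); print(bx,W, np.linalg.norm(np.roll(W,-1,0)-W,axis=1))
print("centre",W.mean(0))
blk=((hsv[...,2]<60)&(roi>0)).astype(np.uint8)
n,l,s,c=cv2.connectedComponentsWithStats(blk)
for i in range(1,n):
    if s[i,4]>25: print(s[i],c[i],ray("top",c[i],.143)[:2],ray("top",c[i],.13)[:2])
cr=im[180:360,190:360]; cv2.imwrite("pics/c1.png",cv2.resize(cr,None,fx=3.3,fy=3.3,interpolation=cv2.INTER_CUBIC))
E
```

```text
[ 75  12 124] [ 13  53 126] [ 13 164 148] [110   7 110]
[[201.76363 304.96646]
 [249.38307 187.74936]
 [347.98492 227.80637]
 [300.36548 345.02347]] [[ 0.43568293  0.27009344  0.12      ]
 [ 0.66372134  0.18565678  0.12      ]
 [ 0.58308758 -0.00743499  0.12      ]
 [ 0.36114237  0.08450855  0.12      ]] [0.2431688  0.20925161 0.24023591 0.19999512]
centre [0.51090856 0.13320594 0.12      ]
[296 218  23  26 353] [307.3286119  230.29745042] [0.57390802 0.07129739] [0.57638621 0.07147952]
[241 225  17   8  33] [248.63636364 227.54545455] [0.57938267 0.18198278] [0.58194669 0.18390029]
[260 227   8  16  37] [264.51351351 234.67567568] [0.56565908 0.15186489] [0.56800793 0.1533102 ]
[213 229  19  44 132] [221.76515152 252.59848485] [0.53180437 0.23099641] [0.53362243 0.23368238]
[239 235   8  17  38] [241.28947368 243.86842105] [0.54823131 0.19503989] [0.55030693 0.19716212]
[321 242  22  54  62] [331.96774194 267.75806452] [0.50277973 0.02537707] [0.50414273 0.02483924]
[249 245  17   9  38] [257.34210526 250.34210526] [0.53590047 0.16478044] [0.53778275 0.16642824]
[264 269  17  25 230] [271.29565217 280.16956522] [0.48005729 0.13795739] [0.48106403 0.13918465]
[207 272   8  13  34] [210.64705882 278.58823529] [0.48335996 0.24994302] [0.48441848 0.25292604]
[225 277  15  14 138] [232.14492754 283.60869565] [0.47395918 0.21005437] [0.47487032 0.212412  ]
[288 278  16  25 210] [295.9047619  290.39047619] [0.46105416 0.09234683] [0.46176296 0.09285899]
[306 307  11  26  28] [310.89285714 320.14285714] [0.40685791 0.06474396] [0.406717   0.06482335]
[308 310  14  25  75] [315.2        321.38666667] [0.40458459 0.05688231] [0.40440804 0.05683844]
```

View pics/c1.png

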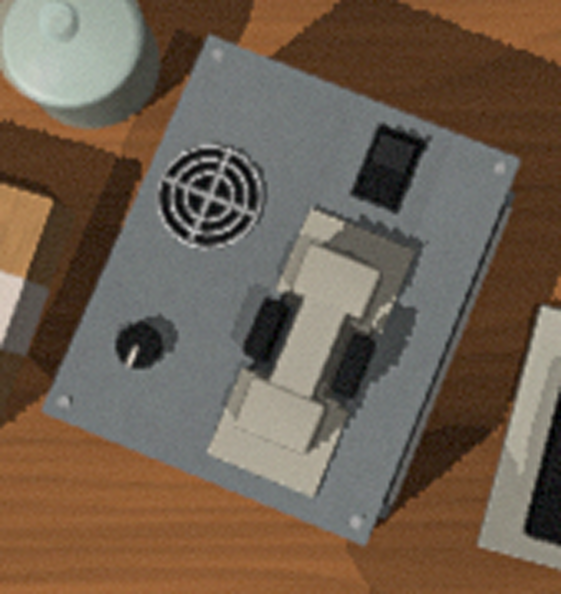

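The crop shows clear plate corners at crop pixels (209,36), (519,158), (368,544) and (44,410). The rocker is at (390,167), with its sunlit outer half towards the top. The two pads are at (267,333) and (353,365). Next I fit the extractor pose to these.

```bash
cat >> h.py <<'E'
def fit(A,B): # rigid 2D B=R A+t
    a,b=A.mean(0),B.mean(0);H=(A-a).T@(B-b);yaw=np.arctan2(H[0,1]-H[1,0],H[0,0]+H[1,1])
    R=np.array([[np.cos(yaw),-np.sin(yaw)],[np.sin(yaw),np.cos(yaw)]]);return b-R@a,yaw,B-(A@R.T+b-R@a)
E
python3 - <<'E'
from h import *
from scipy.spatial.transform import Rotation as Ro
C=np.array([(209,36),(519,158),(368,544),(44,410)])/3.3+[190-.35,180-.35]
B=np.array([ray("top",p,.12)[:2] for p in C]); A=np.array([(.1,-.12),(-.1,-.12),(-.1,.12),(.1,.12)])
print(np.linalg.norm(np.roll(B,-1,0)-B,axis=1))
c,y,res=fit(A,B);print(c,np.degrees(y),res*1e3)
for n,p in dict(well=(-.03,.03,.12),head=(-.03,.03,.158),rock=(-.03,-.085,.128),rend=(-.03,-.1,.133),padF=(-.063,.03,.143),padR=(.003,.03,.143)).items():
    w=ext(c,y,p);print(n,w.round(4),"top",proj("top",w).round(1),"scene",proj("scene",w).round(1))
for p in A: print("scene corner",proj("scene",ext(c,y,(*p,.12))).round(1))
o=r.get_obs();M=Ro.from_rotvec(o["orientation"]).as_matrix();print("tool x",M[:,0],"z",M[:,2],"jaw yaw",np.degrees(np.arctan2(M[1,0],M[0,0])))
cv2.imwrite("pics/c2.png",cv2.resize(cv2.imread("pics/scene0.png")[150:300,270:420],None,fx=4,fy=4,interpolation=cv2.INTER_CUBIC))
E
```

```text
[0.1983152  0.23853838 0.19971711 0.2377827 ]
[0.51035193 0.13100121] 67.99330291260868 [[-1.07511476 -0.27934605]
 [-0.49621811  1.30390056]
 [ 0.4634376  -0.22859742]
 [ 1.10789527 -0.79595708]]
well [0.4713 0.1144 0.12  ] top [284.8 285.7] scene [320.5 196.8]
head [0.4713 0.1144 0.158 ] top [283.4 284.3] scene [320.7 182.8]
rock [0.5779 0.0713 0.128 ] top [307.4 229.7] scene [332.6 236. ]
rend [0.5918 0.0657 0.133 ] top [310.3 222.1] scene [334.4 240.2]
padF [0.4589 0.0838 0.143 ] top [300.5 291.5] scene [304.2 190.5]
padR [0.4837 0.145  0.143 ] top [267.5 278.2] scene [336.9 186.3]
scene corner [404.4 243. ]
scene corner [298.8 258.4]
scene corner [279.5 171.7]
scene corner [371.6 160.4]
tool x [ 0.432104   -0.9018223  -0.00163825] z [-8.29341698e-04  1.41921713e-03 -9.99998649e-01] jaw yaw -64.39880388324136
```

View pics/c2.png

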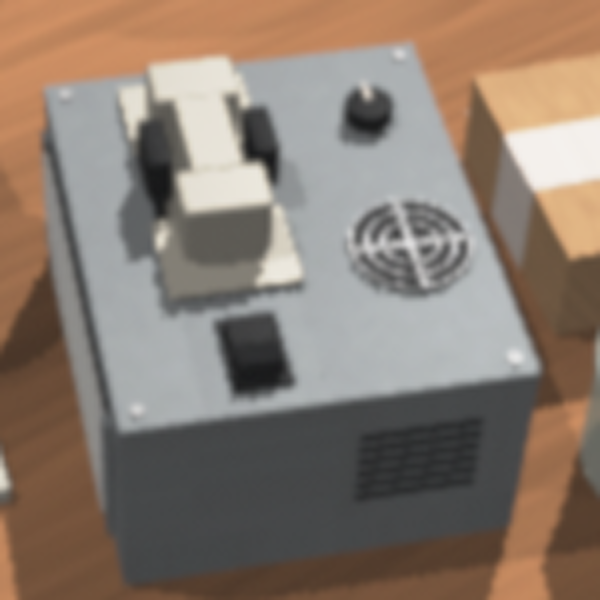

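arm_command(
  increments=[
    [[0.018, 0.04, 0], [0, 0, 0.137], 0],
    [[0.036, 0.08, 0], [0, 0, 0.274], 0],
    [[0.054, 0.12, 0], [0, 0, 0.411], 0],
    [[0.072, 0.16, 0], [0, 0, 0.548], 0],
    [[0.09, 0.2, 0], [0, 0, 0.685], 0],
    [[0.108, 0.24, 0], [0, 0, 0.822], 0],
    [[0.126, 0.28, 0], [0, 0, 0.959], 0],
    [[0.144, 0.32, 0], [0, 0, 1.096], 0],
    [[0.162, 0.36, 0], [0, 0, 1.233], 0],
    [[0.18, 0.4, 0], [0, 0, 1.37], 0],
  ],
  newtons=30,
)

```text
clock: 1.1
tcp_pos: [0.4718, -0.2071, 0.2482]
orientation: [3.117, 0.394, -0.0]
contact_force: [0.8, -0.2, 0.2]
grip_width: -0.0001
```

arm_command(
  increments=[
    [[0.018, 0.04, 0], [0, 0, 0.135], 0],
    [[0.036, 0.08, 0], [0, 0, 0.27], 0],
    [[0.054, 0.12, 0], [0, 0, 0.405], 0],
    [[0.072, 0.16, 0], [0, 0, 0.54], 0],
    [[0.09, 0.2, 0], [0, 0, 0.675], 0],
    [[0.108, 0.24, 0], [0, 0, 0.81], 0],
    [[0.123, 0.274, 0], [0, 0, 0.941], 0],
    [[0.123, 0.274, -0.03], [0, 0, 0.941], 0],
    [[0.123, 0.274, -0.06], [0, 0, 0.941], 0],
    [[0.123, 0.274, -0.06], [0, 0, 0.941], 0],
  ],
)

```text
clock: 2.1
tcp_pos: [0.5918, 0.0645, 0.184]
orientation: [-2.601, -1.756, 0.012]
contact_force: [-0.8, -0.4, -0.1]
grip_width: -0.0002
```

```bash
cat >> h.py <<'E'
def st():
    from scipy.spatial.transform import Rotation as Ro
    o=r.get_obs();M=Ro.from_rotvec(o["orientation"]).as_matrix()
    print(o["clock"],o["tcp_pos"].round(4),"z",M[:,2].round(4),"yaw",np.degrees(np.arctan2(M[1,0],M[0,0])).round(2),"F",o["contact_force"].round(1),"w",o["grip_width"].round(4));return o
E
python3 - <<'E'
from h import *
st(); print(ext((.5108,.132),np.radians(68),(-.03,-.103,.133)))
for n in("top","scene"): cv2.imwrite(f"pics/{n}1.png",r.grab_frame(n))
a=cv2.imread("pics/scene1.png")[130:280,260:410]
b=cv2.imread("pics/top1.png")[170:350,200:350]
cv2.imwrite("pics/c3.png",np.hstack([cv2.resize(a,(400,400)),cv2.resize(b,(400,400))]))
E
```

```text
Traceback (most recent call last):
  File "h.py", line 16, in st
    print(o["clock"],o["tcp_pos"].round(4),"z",M[:,2].round(4),"yaw",np.degrees(np.arctan2(M[1,0],M[0,0])).round(2),"F",o["contact_force"].round(1),"w",o["grip_width"].round(4));return o
                                                                                                                                                        ^^^^^^^^^^^^^^^^^^^^^
AttributeError: 'float' object has no attribute 'round'
```

```bash
sed -i 's/o\["grip_width"\].round(4)/round(o["grip_width"],4)/' h.py
python3 - <<'E'
from h import *
st(); print(ext((.5108,.132),np.radians(68),(-.03,-.103,.133)))
for n in("top","scene"): cv2.imwrite(f"pics/{n}1.png",r.grab_frame(n))
a=cv2.imread("pics/scene1.png")[130:280,260:410]
b=cv2.imread("pics/top1.png")[170:350,200:350]
cv2.imwrite("pics/c3.png",np.hstack([cv2.resize(a,(400,400)),cv2.resize(b,(400,400))]))
E
```

```text
2.1 [0.5918 0.0645 0.184 ] z [-0.0081 -0.0012 -1.    ] yaw 68.04 F [-0.8 -0.4 -0.1] w -0.0002
[0.59506174 0.06560001 0.133     ]
```

View pics/c3.png

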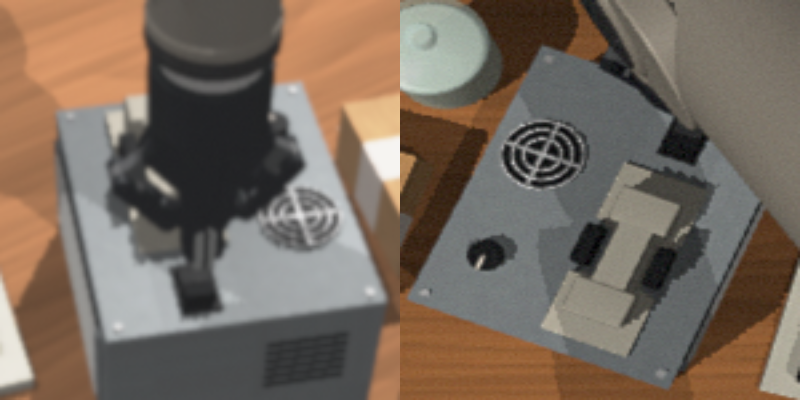

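The scene crop shows the closed fingers above the rocker. The top crop shows the cassette and pads unobstructed and where expected. I'll descend gently.

arm_command(
  increments=[
    [[0.003, 0.001, -0.012], [0, 0, 0], 0],
    [[0.003, 0.001, -0.024], [0, 0, 0], 0],
    [[0.003, 0.001, -0.027], [0, 0, 0], 0],
    [[0.003, 0.001, -0.027], [0, 0, 0], 0],
  ],
)

```text
clock: 2.6
tcp_pos: [0.5973, 0.066, 0.1607]
orientation: [-2.604, -1.757, 0.002]
contact_force: [0.0, 0.3, -0.7]
grip_width: 0.0002
```

arm_command(
  increments=[
    [[0, 0, -0.003], [0, 0, 0], 0],
    [[0, 0, -0.006], [0, 0, 0], 0],
    [[0, 0, -0.008], [0, 0, 0], 0],
    [[0, 0, -0.008], [0, 0, 0], 0],
  ],
)

```text
clock: 3.0
tcp_pos: [0.5975, 0.0662, 0.1531]
orientation: [-2.604, -1.757, 0.001]
contact_force: [0.7, -0.0, -0.5]
grip_width: -0.0001
```

arm_command(
  increments=[
    [[-0.003, 0, -0.003], [0, 0, 0], 0],
    [[-0.003, 0, -0.005], [0, 0, 0], 0],
    [[-0.003, 0, -0.006], [0, 0, 0], 0],
    [[-0.003, 0, -0.006], [0, 0, 0], 0],
  ],
)

```text
clock: 3.4
tcp_pos: [0.5955, 0.0661, 0.1478]
orientation: [2.604, 1.756, 0.002]
contact_force: [2.1, -2.0, 3.1]
grip_width: -0.0001
```

arm_command(
  increments=[
    [[0, 0, -0.001], [0, 0, 0], 0],
    [[0, 0, -0.002], [0, 0, 0], 0],
    [[0, 0, -0.002], [0, 0, 0], 0],
  ],
)

```text
clock: 3.7
tcp_pos: [0.5947, 0.0664, 0.1452]
orientation: [-2.604, -1.757, -0.0]
contact_force: [2.2, -0.6, 3.2]
grip_width: 0.0
```

arm_command(
  increments=[
    [[0, 0, -0.001], [0, 0, 0], 0],
    [[0, 0, -0.002], [0, 0, 0], 0],
    [[0, 0, -0.002], [0, 0, 0], 0],
  ],
)

```text
clock: 4.0
tcp_pos: [0.5948, 0.0664, 0.1449]
orientation: [2.604, 1.756, -0.0]
contact_force: [-2.8, -2.2, 16.6]
grip_width: -0.0003
```

arm_command(
  increments=[
    [[0, 0, 0.03], [0, 0, 0], 0],
    [[0, 0, 0.07], [0, 0, 0], 0],
    [[0, 0, 0.1], [0, 0, 0], 100],
    [[-0.041, 0.016, 0.1], [0, 0, 0], 100],
    [[-0.082, 0.032, 0.1], [0, 0, 0], 100],
    [[-0.123, 0.049, 0.1], [0, 0, 0], 100],
    [[-0.123, 0.049, 0.1], [0, 0, 0], 100],
    [[-0.123, 0.049, 0.1], [0, 0, 0], 100],
  ],
)

```text
clock: 4.8
tcp_pos: [0.4702, 0.1153, 0.2428]
orientation: [2.603, 1.759, -0.003]
contact_force: [1.7, 0.3, 0.8]
grip_width: 0.0847
```

```bash
python3 - <<'E'
from h import *
st()
for n in("top","scene"): cv2.imwrite(f"pics/{n}2.png",r.grab_frame(n))
a=cv2.imread("pics/scene2.png")[130:280,260:410]
b=cv2.imread("pics/top2.png")[170:350,200:350]
cv2.imwrite("pics/c4.png",np.hstack([cv2.resize(a,(400,400)),cv2.resize(b,(400,480))[:400]]))
E
```

```text
4.8 [0.4702 0.1153 0.2428] z [-0.0017 -0.0013 -1.    ] yaw 68.11 F [1.7 0.3 0.8] w 0.0847
```

View pics/c4.png

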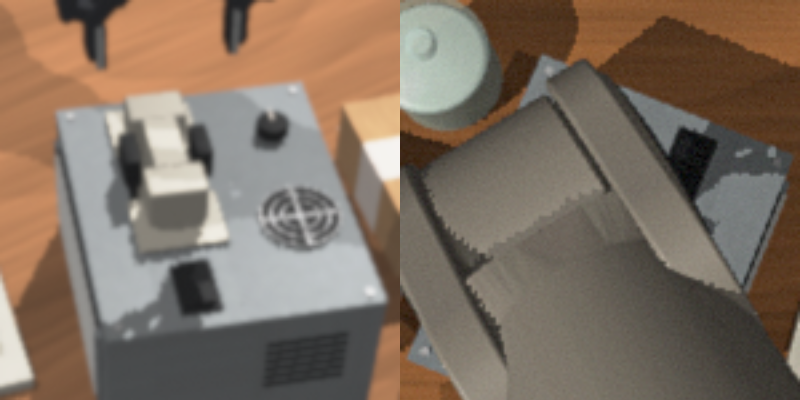

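The rocker now lies level with its outer end down (scene crop about (195,285), changed shading). The open fingers, at crop (100,65) and (237,50), straddle the head symmetrically, and their projection agrees with the TCP. I'll descend.

arm_command(
  increments=[
    [[0.001, 0, -0.025], [0, 0, 0], 100],
    [[0.001, 0, -0.05], [0, 0, 0], 100],
    [[0.001, 0, -0.075], [0, 0, 0], 100],
    [[0.001, 0, -0.09], [0, 0, 0], 100],
    [[0.001, 0, -0.098], [0, 0, 0], 100],
    [[0.001, 0, -0.101], [0, 0, 0], 100],
    [[0.001, 0, -0.101], [0, 0, 0], 100],
    [[0.001, 0, -0.101], [0, 0, 0], 100],
  ],
  newtons=30,
)

```text
clock: 5.7
tcp_pos: [0.4734, 0.1155, 0.1431]
orientation: [2.604, 1.756, 0.002]
contact_force: [0.9, -0.5, -0.7]
grip_width: 0.0853
```

```bash
python3 - <<'E'
from h import *
st()
cv2.imwrite("pics/scene3.png",r.grab_frame("scene"))
a=cv2.imread("pics/scene3.png")[110:260,260:410]
cv2.imwrite("pics/c5.png",cv2.resize(a,(600,600),interpolation=cv2.INTER_CUBIC))
E
```

```text
5.7 [0.4734 0.1155 0.1431] z [ 1.5e-03  3.0e-04 -1.0e+00] yaw 68.0 F [ 0.9 -0.5 -0.7] w 0.0853
```

View pics/c5.png

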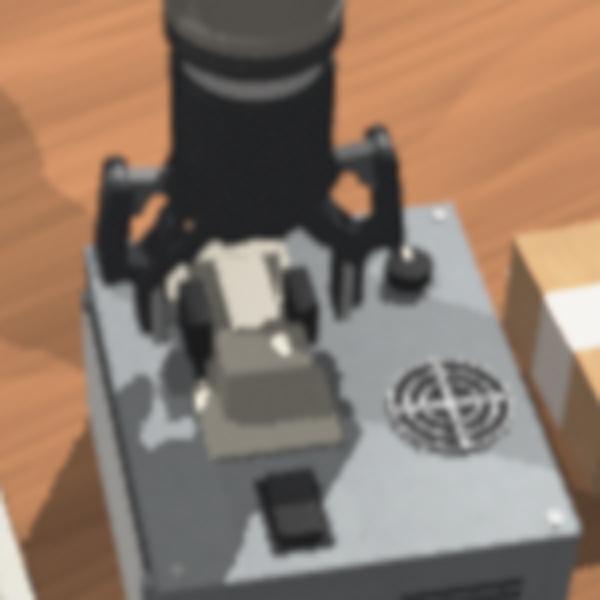

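The fingers straddle the pads (tips at crop (165,335) and (350,315), pads at (200,325) and (300,305)), and the rocker is flat. I'll trim slightly and squeeze.

arm_command(
  increments=[
    [[-0.002, 0, -0.003], [0, 0, 0], 100],
    [[-0.002, 0, -0.003], [0, 0, 0], 100],
    [[-0.002, 0, -0.003], [0, 0, 0], 80],
    [[-0.002, 0, -0.003], [0, 0, 0], 70],
    [[-0.002, 0, -0.003], [0, 0, 0], 50],
    [[-0.002, 0, -0.003], [0, 0, 0], 50],
    [[-0.002, 0, -0.003], [0, 0, 0], 50],
    [[-0.002, 0, -0.003], [0, 0, 0], 50],
  ],
  newtons=32,
)

```text
clock: 6.55
tcp_pos: [0.4716, 0.1162, 0.1408]
orientation: [2.604, 1.756, 0.004]
contact_force: [-1.8, 0.9, 12.1]
grip_width: 0.0511
```

```bash
python3 - <<'E'
from h import *
o=st(); print(o["moment"])
E
```

```text
6.55 [0.4716 0.1162 0.1408] z [ 2.2e-03  8.0e-04 -1.0e+00] yaw 68.0 F [-1.8  0.9 12.1] w 0.0511
[ 0.10193523  0.53171116 -0.22325494]
```

arm_command(
  increments=[
    [[0, 0, 0.001], [0, 0, 0], 50],
    [[0, 0, 0.002], [0, 0, 0], 50],
    [[0, 0, 0.002], [0, 0, 0], 50],
  ],
)

```text
clock: 6.85
tcp_pos: [0.4707, 0.1154, 0.1412]
orientation: [-2.604, -1.757, -0.001]
contact_force: [-0.2, 0.3, -2.4]
grip_width: 0.0504
```

```bash
python3 - <<'E'
from h import *
o=st(); print(o["moment"])
cv2.imwrite("pics/scene4.png",r.grab_frame("scene"))
a=cv2.imread("pics/scene4.png")[130:230,270:370]
cv2.imwrite("pics/c6.png",cv2.resize(a,(600,600),interpolation=cv2.INTER_CUBIC))
E
```

```text
6.85 [0.4707 0.1154 0.1412] z [ 1.e-04  5.e-04 -1.e+00] yaw 68.0 F [-0.2  0.3 -2.4] w 0.0504
[ 0.37324799 -0.25583413 -0.14856615]
```

View pics/c6.png

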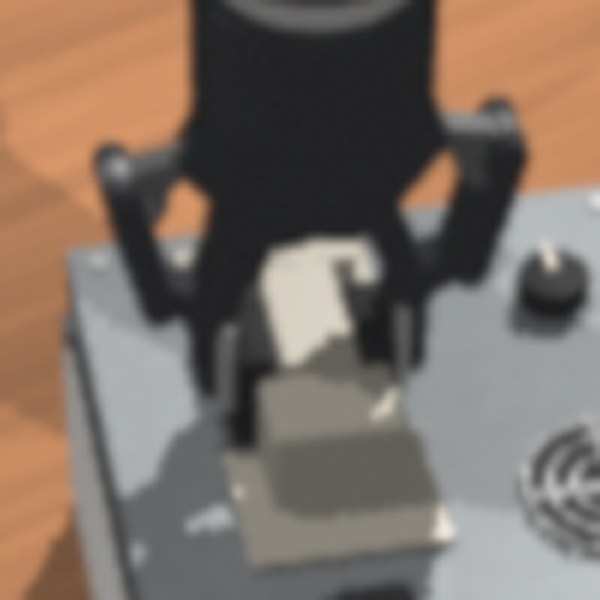

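Both fingers sit on the pads (crop (225,375) and (405,340)), squeezed. I'll lift slowly at first and watch the force.

arm_command(
  increments=[
    [[0, 0, 0.002], [0, 0, 0], 50],
    [[0, 0, 0.005], [0, 0, 0], 50],
    [[0, 0, 0.008], [0, 0, 0], 50],
    [[0, 0, 0.01], [0, 0, 0], 50],
    [[0, 0, 0.01], [0, 0, 0], 50],
  ],
)

```text
clock: 7.4
tcp_pos: [0.4709, 0.1153, 0.1517]
orientation: [2.604, 1.757, 0.001]
contact_force: [0.2, 1.5, -2.3]
grip_width: 0.0501
```

```bash
python3 - <<'E'
from h import *
st()
cv2.imwrite("pics/scene5.png",r.grab_frame("scene"))
E
```

```text
7.4 [0.4709 0.1153 0.1517] z [ 6.e-04  1.e-04 -1.e+00] yaw 68.0 F [ 0.2  1.5 -2.3] w 0.0501
```

arm_command(
  increments=[
    [[0, 0, 0.005], [0, 0, 0], 50],
    [[0, 0, 0.01], [0, 0, 0], 50],
    [[0, 0, 0.015], [0, 0, 0], 50],
    [[0, 0, 0.02], [0, 0, 0], 50],
    [[0, 0, 0.025], [0, 0, 0], 50],
    [[0, 0, 0.025], [0, 0, 0], 50],
  ],
)

```text
clock: 8.05
tcp_pos: [0.471, 0.1152, 0.1771]
orientation: [2.604, 1.756, 0.001]
contact_force: [0.3, 2.2, -0.9]
grip_width: 0.05
```

```bash
python3 - <<'E'
from h import *
st()
cv2.imwrite("pics/scene6.png",r.grab_frame("scene"))
a=cv2.imread("pics/scene6.png")[100:260,260:420]
cv2.imwrite("pics/c7.png",cv2.resize(a,(600,600),interpolation=cv2.INTER_CUBIC))
E
```

```text
8.05 [0.471  0.1152 0.1771] z [ 1.1e-03 -2.0e-04 -1.0e+00] yaw 68.0 F [ 0.3  2.2 -0.9] w 0.05
```

View pics/c7.png

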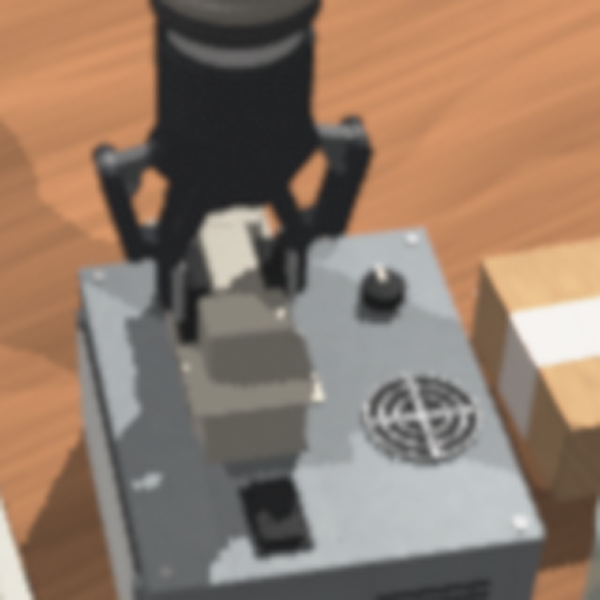

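The cassette is rising with the gripper; the frame below the flange is now visible at crop (255,430). I'll continue straight up.

arm_command(
  increments=[
    [[0, 0, 0.007], [0, 0, 0], 50],
    [[0, 0, 0.014], [0, 0, 0], 50],
    [[0, 0, 0.021], [0, 0, 0], 50],
    [[0, 0, 0.028], [0, 0, 0], 50],
    [[0, 0, 0.035], [0, 0, 0], 50],
    [[0, 0, 0.042], [0, 0, 0], 50],
    [[0, 0, 0.049], [0, 0, 0], 50],
    [[0, 0, 0.056], [0, 0, 0], 50],
    [[0, 0, 0.063], [0, 0, 0], 50],
    [[0, 0, 0.07], [0, 0, 0], 50],
  ],
)

```text
clock: 9.1
tcp_pos: [0.4703, 0.1146, 0.2467]
orientation: [2.604, 1.756, -0.002]
contact_force: [0.5, 0.2, -3.1]
grip_width: 0.0499
```

arm_command(
  increments=[
    [[0, 0, 0.007], [0, 0, 0], 50],
    [[0, 0, 0.014], [0, 0, 0], 50],
    [[0, 0, 0.021], [0, 0, 0], 50],
    [[0, 0, 0.028], [0, 0, 0], 50],
    [[0, 0, 0.037], [0, 0, 0], 50],
    [[0, 0, 0.046], [0, 0, 0], 50],
    [[0, 0, 0.055], [0, 0, 0], 50],
    [[0, 0, 0.062], [0, 0, 0], 50],
    [[0, 0, 0.065], [0, 0, 0], 50],
    [[0, 0, 0.065], [0, 0, 0], 50],
  ],
)

```text
clock: 10.1
tcp_pos: [0.4709, 0.1153, 0.3117]
orientation: [2.604, 1.757, 0.001]
contact_force: [-0.6, -0.5, -3.4]
grip_width: 0.0499
```

arm_command(
  increments=[
    [[0, 0, 0], [0, 0, 0], 50],
    [[0, 0, 0], [0, 0, 0], 50],
    [[0, 0, 0], [0, 0, 0], 50],
    [[0, 0, 0], [0, 0, 0], 50],
    [[0, 0, 0], [0, 0, 0], 50],
  ],
)

```text
clock: 10.6
tcp_pos: [0.4706, 0.1153, 0.3112]
orientation: [-2.604, -1.757, 0.0]
contact_force: [-0.1, -0.2, -3.1]
grip_width: 0.0499
```

```bash
python3 - <<'E'
from h import *
o=st();print(abs(o["qvel"]).max())
cv2.imwrite("pics/scene7.png",r.grab_frame("scene"));cv2.imwrite("pics/top7.png",r.grab_frame("top"))
a=cv2.imread("pics/scene7.png")[60:340,160:480]
b=cv2.imread("pics/top7.png")[130:410,120:470]
cv2.imwrite("pics/c8.png",np.hstack([cv2.resize(a,(457,400)),cv2.resize(b,(343,275))[:275]]) if 0 else cv2.resize(a,(686,600),interpolation=cv2.INTER_CUBIC))
# underside predicted with rise = TCP rise
z=.03+o["tcp_pos"][2]-.1412
for p in((-.056,-.04),(-.004,-.04)): print(z,proj("scene",ext((.5108,.132),np.radians(68),(*p,z))),(proj("scene",ext((.5108,.132),np.radians(68),(*p,z)))-[160,60])*2.143)
E
```

```text
10.6 [0.4706 0.1153 0.3112] z [-2.e-04  0.e+00 -1.e+00] yaw 68.01 F [-0.1 -0.2 -3.1] w 0.0499
0.0012340855962830741
0.19998305155243334 [315.06959529 193.22828563] [332.31414271 285.50821611]
0.19998305155243334 [343.05263716 189.60876559] [392.28180144 277.75158467]
```

View pics/c8.png

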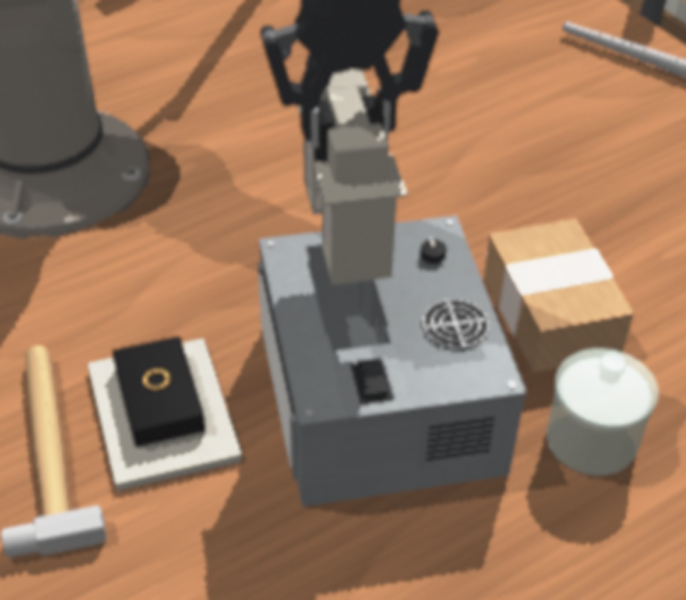

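The cassette hangs upright. Its underside corners at crop (332,282) and (392,275) are within 4 px of the prediction, so it is about 8 cm above the plate. Last check: the rocker before and after, and bystander movement.

```bash
python3 - <<'E'
from h import *
A=cv2.imread("pics/scene0.png");B=cv2.imread("pics/scene7.png")
c=[cv2.resize(i[222:254,315:352],(370,320),interpolation=cv2.INTER_CUBIC) for i in(A,B)]
cv2.imwrite("pics/c9.png",np.hstack(c))
for n,(x0,x1,y0,y1) in dict(board_hammer=(160,272,220,325),jar=(415,468,222,282),carton=(396,455,165,228)).items():
    f=lambda i:np.float32(cv2.cvtColor(i[y0:y1,x0:x1],cv2.COLOR_BGR2GRAY)); print(n,cv2.phaseCorrelate(f(A),f(B)))
E
```

```text
board_hammer ((0.02686157840436465, 0.06947812390760788), 0.9040809858728338)
jar ((0.007666462656416684, 0.044957083104741), 1.0390132288138072)
carton ((0.0616047398001669, -0.07727107129931454), 0.9563068062067032)
```

View pics/c9.png

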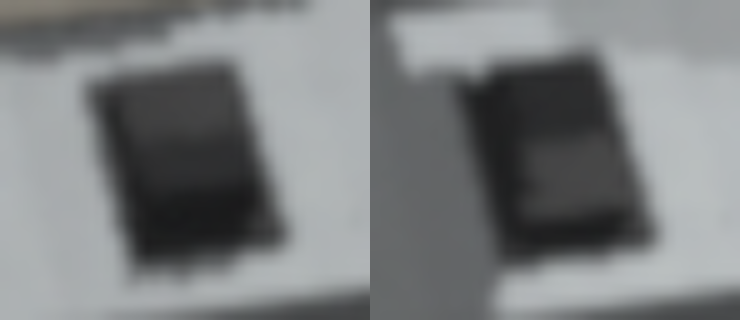

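The rocker flipped: the inner half was level and bright before, and now the outer half is. The bystanders moved less than 0.1 px. Handing in.

```bash
python3 -c "
from h import *
st(); r.hand_in()"
```

```text
10.7 [0.4707 0.1153 0.3113] z [-1.e-04  1.e-04 -1.e+00] yaw 68.01 F [ 0.1 -0.2 -3.5] w 0.0503
the job is handed in; nothing more can be done
```

The extractor is switched off and the filter cassette is out of its well. I handed in at 10.7 s with the arm still holding it by both catches, squeezed at 32 N.

- **Switch:** pressing the rocker's outer end met a hard stop at 16.6 N, with the fingertip 8 mm above the plate. The before and after pictures show its outer half now lying level.
- **Cassette:** it hangs upright and still over the extractor, its underside about 8 cm above the housing. The picture agrees with the position worked out from the arm to within 4 px. The tool carries about 3 N, which fits the cassette's weight.
- **Other things on the bench:** the soldering board, hammer, jar and carton shifted less than 0.1 px between the first and last pictures.
- **Disagreements:** the gripper reads 50 mm between the fingers, against the stated 54 mm for fully pressed catches. The pictures show both fingers on the catch pads, and the cassette came out freely. The two cameras also differ by about 2 mm, which is within their calibration.

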